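# Clamp a watch case in the crank vice

## Robot

A 7-joint arm with a two-finger parallel gripper is mounted at the origin on a cart in front of the work surface, level with it; the furniture and walls round the work are solid. World frame = base frame: x ahead of the robot, y to its left, z up, the work surface at z = 0. Lengths are in m, angles in rad, forces in N, time in s.
With the tool pointing down it reaches from about 0.425 to 0.95 m from the base axis. Payload 4.7 kg.
Tool frame: the origin (TCP) lies on the centre line of the jaws, within the pads' length; the fingertips stand robot.nose_length ahead of it and the grasp point (between the pads) lies 8 mm behind it (robot.nose_length is the distance from the TCP to the fingertips, in m); z points along the fingers, x is the direction in which the jaws open and shut, and the axes are right-handed (so a half turn about z gives the same grasp; the last joint's range is limited). The gripper opens to 85 mm and grips with 20 to 120 N. Pads are 22 mm wide; open, the fingers measure 114 mm over their backs; the gripper's body (76 mm by 85 mm) begins 54 mm behind the grasp point. The pads swing forward as they close: fully open they stand 13 mm farther back than shut.
Start: joints at [-1.171, 0.469, -0.049, 1.532, 0.024, 1.141, -0.082], TCP at [0.281, 0.614, 0.242] pointing down, gripper open.
Joint ranges: [-2.59, 2.59], [-0.33, 1.99], [-1.39, 1.29], [0.1, 2.45], [-1.04, 4.18], [0.21, 1.99], [-2.66, 2.66]. Speed limits (rad/s): [2.57, 2.57, 3.14, 3.14, 3.14, 3.14, 3.14].

## Interface

Orientations are given as [roll, pitch, yaw] about the fixed x, y, z axes, in that order (R = Rz(yaw) Ry(pitch) Rx(roll)).
In Python, from plant import robot gives the robot as it stands. Calls block until the motion is done:
- robot.goto(position, orientation): joint-space move of the TCP to a pose.
- robot.move_straight(position, vel=0.15, attitude=None, contact_N=None): straight line of the TCP; attitude=None keeps the orientation; vel is the mean speed in m/s. With contact_N (N) it stops when the force on the tool has changed by that much, and returns True; else False.
- robot.move_joints(angles): joint-space move.
- robot.grip(opening, strength=None): opening from 0.0 (shut) to 1.0 (fully open); strength is the grip in N (None keeps the last); returns when the fingers have stopped.
- robot.sleep(seconds).
- robot.inverse_kinematics(position, orientation): joint angles nearest the present ones, or None.
- robot.sense(): the state.
- robot.grab_frame(name): name is "side" or "top"; returns a dict with "image" (480x640x3 uint8, red, green, blue), "range_z" (480x640 float32, m along the optical axis (not along the pixel's ray), 0 where there is no reading), "fx", "fy", "cx", "cy" (pixels), "dist_coeffs" ([k1, k2, p1, p2, k3] as OpenCV has them; the pictures are not rectified), "R" (3x3) and "t" (3): a world point X has camera coordinates R X + t. Camera axes: x right, y down, z forward; pixel columns grow to the right and rows downward; lengths in m; the calibration is good to about 2 mm. A picture is of the moment at which its call begins.
A pose or a line that the arm cannot do raises robot.IKError and nothing moves.
- robot.close_job(): hands the job in, once; it reports no verdict.
The state is a dict: "t": time; "joint_pos": joint angles; "joint_velocities": joint speeds; "effort": joint torques, N m; "tcp_pos": TCP position; "tcp_rot": TCP orientation; "wrist_force": force on the tool from outside, world axes, zero at the start; "torque": the same for the moment, N m; "opening": opening from 0.0 (shut) to 1.0 (fully open).
Only numpy, scipy, OpenCV 4.12 (cv2) and the standard library are available. Lean on these libraries where they do the work, as an engineer would, in place of code of your own. Each camera call takes 0.05 s, during which the arm holds its last target. There are 200 camera calls.

## Task

Gently set the watch case, glass up, between the jaws of the blue crank vice with its lugs pointing out to the sides, and let go of it. Then take the crank by its loose red sleeve and, keeping hold of the sleeve, crank clockwise (seen from above) until you feel the vice tighten on the case: stop when the sleeve needs about 4 N more push than it did running free, so the case is held but not crushed. Let go, leaving it clamped, and do not disturb the loupe, the clear tub or the oil stand.

Things in the scene. Friction and masses are not known exactly. Their poses are not given: they have to be found in the camera images.
- watch_mid (a point): Centre, half-way up, of the loose steel watch case (80 g): round, 40 mm across, 12 mm thick, white dial under the glass on top; starts lying flat, glass up, on the bench. Its y axis runs through the two pairs of lugs (46 mm from lug tip to lug tip, each pair 22 mm wide along x), z is up out of the glass. It can be taken across the lug tips.
- watch: The same watch case; origin at the centre of its underside, 6 mm below watch_mid, same axes.
- vice: Blue vice fixed to the bench, base 250x90x12 mm; origin at the centre of its underside. x runs along the slide from crank head (at -x, 60x60 mm, 75 mm high) to fixed jaw (face at x = +95 mm); z up. The case rests on a steel slideway 24 mm wide, top 40 mm above the bench. Jaws: faces 20 mm wide, at most 40 mm behind, tops 58 mm above the bench, gap at the start 55 to 73 mm.
- seat (a point): Where the centre of the case is to be set down: on the slideway's middle line, 6 mm above its top, 6 mm to spare between case and fixed jaw, at least 9 mm to the moving pad. Anywhere between the jaws on the middle line will do: the moving jaw slides the case up to the fixed jaw. Axes as the vice's.
- jaw_pad: White pad of the moving jaw; origin on the middle line below its front face, at bench level. Moves along the vice's +x to close, about 41 mm per turn. Once it meets the case, a stiff spring behind it (20 N per mm) takes up further cranking; 10 N of squeeze adds 1.3 N at the sleeve (felt rather less once the hand rests). The squeeze must end at 15 to 70 N and never pass 75 N.
- crank_axis (a point): Point on the crank's upright turning axis, level with the middle of the sleeve (120 mm above the bench). It does not move.
- crank: Steel crank arm; origin on its upright turning axis at bench level, x along the arm to the sleeve, z up. Clockwise seen from above closes the vice; 2.2 to 5 rad until the jaws close on the case. Turning it free takes about 9 N at the sleeve; it stays where it is left (self-locking). Arm top is 93 mm above the bench.
- sleeve_mid (a point): Middle of the red sleeve, an upright cylinder 22 mm in diameter from 95 to 145 mm above the bench, 50 mm from the crank's axis. It spins freely on its pin, so the gripper need not turn with the crank.
- sleeve: The red sleeve itself; origin on the sleeve's own axis at bench level; spins freely about z.
- loupe: Black eye loupe, 32 mm across, 28 mm high, standing on the bench; origin under its centre. Leave alone.
- round_tub2: Clear round tub, 68 mm across, 31 mm high; origin under its centre. Leave alone.
- oil_stand: Black oil-cup stand, 37x78 mm, 20 mm high; origin under its centre. Leave alone.
Mind the look-alikes: they are no part of the job. Of the things shaped like the watch, the bare steel one is meant.

How it is judged:
On the way, in this order (a step that is already met when the one before it is completed fails the run):
1. the case lies flat on the slideway between the jaws, glass up, lugs to the sides, released and not yet gripped (x of watch_mid in the frame of vice between 0.03 and 0.078 m and y of watch_mid in the frame of vice between -0.008 and 0.008 m and z of watch_mid in the frame of vice between 0.043 and 0.05 m and angle between watch's own z axis and vertical below 0.12 rad and angle between the x axis of watch and the x axis of vice, either way round below 0.35 rad and contact force between the fingers and watch below 0.1 N and linear speed of watch below 0.02 m/s and contact force between jaw_pad and watch below 5 N), for 0.2 s.
2. the sleeve is held and the crank has closed the jaws snugly on the case (over 20 N) (contact force between jaw_pad and watch above 20 N and contact force between the fingers and sleeve above 1 N), for 0.1 s.
At the end, for the whole second after the job is handed in: The case is gripped between pad and fixed jaw with 15 to 70 N, against the fixed jaw (centre 70 to 79 mm along the vice's x), within 8 mm of the middle line, flat on the slideway (within 0.12 rad), glass up, lugs to the sides within 0.35 rad, all at rest and released (contact force between jaw_pad and watch between 15 and 70 N and x of watch_mid in the frame of vice between 0.07 and 0.079 m and y of watch_mid in the frame of vice between -0.008 and 0.008 m and z of watch_mid in the frame of vice between 0.043 and 0.05 m and angle between watch's own z axis and vertical below 0.12 rad and angle between the x axis of watch and the x axis of vice, either way round below 0.35 rad and linear speed of watch below 0.01 m/s and angular speed of crank below 0.1 rad/s and contact force between the fingers and sleeve below 0.1 N); the robot touches nothing.
It fails at once if the case is crushed: more than 75 N between pad and case (contact force between jaw_pad and watch above 75 N).
It fails at once if the crank is turned without the sleeve being held (angular speed of crank above 1 rad/s and contact force between the fingers and sleeve below 0.3 N).
It fails at once if the watch case is dropped or thrown (linear speed of watch above 0.5 m/s and contact force between the fingers and watch below 0.05 N).
It fails at once if the loupe, the clear tub or the oil stand is disturbed (moved more than 15 mm) (distance of any of loupe, round_tub2, oil_stand from where it was at the start of the episode above 0.015 m).
It also fails if it takes over 59 s, if anything falls off the work surface, if the arm or the gripper's body presses on something with over 40 N, if the wrist force passes 120 N, or if a joint passes its speed limit or range.

## Working session

There is one attempt and no reset: what is moved stays moved. The work goes in short steps, each a Python script; the robot and the scene stay as the last script left them, time stands still between calls to the robot, and variables do not carry over. Pictures are saved under pics/ and viewed, on a budget of 10 in all, crops included, one or two more only if the job needs it, and the job is handed in when it is done.

```bash
mkdir -p pics; ls
python3 - <<'E'
from plant import robot
import cv2,numpy as np
for n in("top","side"):
    f=robot.grab_frame(n); np.savez(f'{n}0.npz',**f)
    cv2.imwrite(f'pics/{n}0.png',f['image'][:,:,::-1])
    print(n,f['fx'],f['fy'],f['cx'],f['cy'],f['dist_coeffs'],f['R'],f['t'],-np.array(f['R']).T@f['t'])
s=robot.sense();print(s, robot.nose_length)
E
```

```text
pics
top 621.9649194607953 621.9649194607953 310.6541646081768 240.63660174043144 [-0.08327391  0.          0.          0.          0.        ] [[-0.00871265 -0.99966481  0.02437959]
 [-0.98345271  0.0041543  -0.18111738]
 [ 0.18095539 -0.02555419 -0.98315926]] [0.19775675 0.54161974 1.16107401] [0.32427779 0.22511071 1.23479619]
side 530.544229203557 530.544229203557 310.7641712139433 247.2542210721922 [-0.00051906  0.          0.          0.          0.        ] [[ 0.89329336 -0.44873403 -0.02578256]
 [-0.26306888 -0.4754567  -0.83948538]
 [ 0.36444716  0.7566893  -0.54277027]] [-0.37353331  0.30827549  0.69481258] [ 0.16155004 -0.5468027   0.62628573]
{'t': 0.1, 'joint_pos': array([-1.17088164,  0.46936698, -0.0485972 ,  1.53357677,  0.02408744,
        1.1410242 , -0.08230715]), 'joint_velocities': array([ 2.19491286e-05, -2.12421668e-03, -6.66242036e-04, -1.32626892e-03,
        5.03885587e-04, -1.39406149e-03,  9.34706439e-04]), 'effort': array([ 1.81996264e-03, -5.11520255e+01, -4.62584558e-02, -2.38390857e+01,
        1.09475749e-02,  4.37162700e-03,  1.99186979e-05]), 'tcp_pos': array([0.28042959, 0.61342483, 0.24136121]), 'tcp_rot': array([3.14154145e+00, 1.78955879e-03, 1.14200028e+00]), 'wrist_force': array([-0.30336426,  0.0332246 , -0.33743501]), 'torque': array([ 0.02729272, -0.00597069,  0.02704766]), 'opening': 1.0013158759972258} 0.011
```

View pics/top0.png

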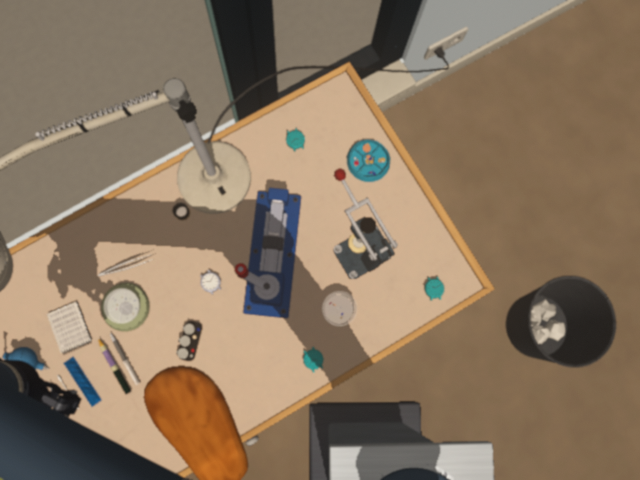

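View pics/side0.png

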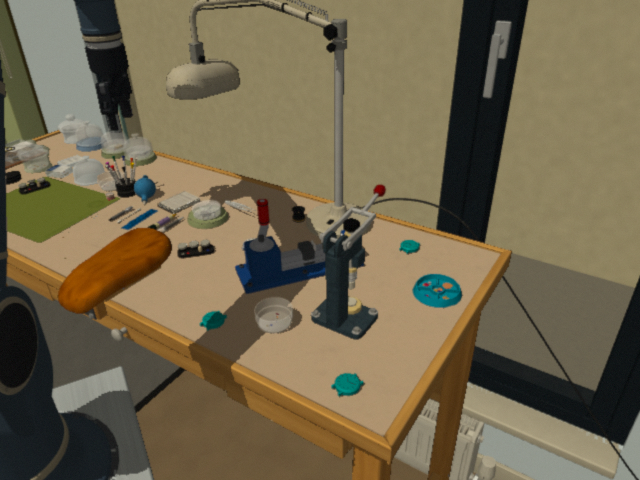

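The top view shows the bare steel watch at (210,281), the sleeve top at (241,270) and the crank hub at (266,287). The vice runs from (266,315) up to (280,190). The loupe is at (181,211), the tub at (339,307) and the oil stand at (189,341). The teal watch-shaped things are decoys. Next I'll enlarge the work area and measure.

```bash
cat > h.py <<'E'
import numpy as np,cv2
def ray(f,uv):
    K=np.array([[f['fx'],0,f['cx']],[0,f['fy'],f['cy']],[0,0,1]])
    p=cv2.undistortPoints(np.array(uv,float).reshape(-1,1,2),K,np.array(f['dist_coeffs'],float))[:,0]
    R=np.array(f['R']);d=np.c_[p,np.ones(len(p))]@R
    return -R.T@f['t'],d
def onz(f,uv,z):
    c,d=ray(f,uv);return c+d*((z-c[2])/d[:,2])[:,None]
def proj(f,X):
    K=np.array([[f['fx'],0,f['cx']],[0,f['fy'],f['cy']],[0,0,1]])
    return cv2.projectPoints(np.array(X,float).reshape(-1,1,3),cv2.Rodrigues(np.array(f['R']))[0],np.array(f['t']),K,np.array(f['dist_coeffs'],float))[0][:,0]
def cloud(f):
    v,u=np.mgrid[:480,:640];c,d=ray(f,np.c_[u.ravel(),v.ravel()])
    return (c+d*f['range_z'].reshape(-1,1)).reshape(480,640,3)
E
python3 - <<'E'
from h import *
f=dict(np.load('top0.npz')); im=f['image'][:,:,::-1].copy()
cv2.imwrite('pics/crop.png',cv2.resize(im[180:330,170:330],None,fx=5,fy=4*1.25/1.25*1.0+0,interpolation=cv2.INTER_CUBIC) if 0 else cv2.resize(im[180:330,160:320],(640,600),interpolation=cv2.INTER_CUBIC))
hsv=cv2.cvtColor(im,cv2.COLOR_BGR2HSV)
P=cloud(f)
# red sleeve
m=((hsv[...,0]<8)|(hsv[...,0]>172))&(hsv[...,1]>140); m[:255]=0;m[300:]=0;m[:,:225]=0;m[:,260:]=0
ys,xs=np.nonzero(m);print('sleeve px',xs.mean(),ys.mean(),len(xs),onz(f,[(xs.mean(),ys.mean())],.145)); print(np.median(P[m],0),P[m][:,2].max())
# blue vice base by height: pts z<0.03
b=(hsv[...,0]>100)&(hsv[...,0]<130)&(hsv[...,1]>120); b[:180]=0;b[325:]=0;b[:,:235]=0;b[:,:][:,305:]=0
b2=(b&(abs(P[...,2]-.012)<.008)).astype(np.uint8)
ys,xs=np.nonzero(b2);Q=onz(f,np.c_[xs,ys],.012)
r=cv2.minAreaRect(Q[:,:2].astype(np.float32));print('base',r,cv2.boxPoints(r))
# watch
w=(P[...,2]>.006)&(P[...,2]<.03);w[:265]=0;w[300:]=0;w[:,:192]=0;w[:,230:]=0
ys,xs=np.nonzero(w);print('watch',len(xs),xs.mean(),ys.mean(),onz(f,[(xs.mean(),ys.mean())],.010))
g=cv2.cvtColor(im,cv2.COLOR_BGR2GRAY)
print(onz(f,[(181,211),(189,341),(339,307),(266,287)],.02))
# tall stuff heights
for n in('top','side'):
    ff=dict(np.load(n+'0.npz'));p=cloud(ff).reshape(-1,3);ok=(ff['range_z'].ravel()>0)&(p[:,2]>.1)&(p[:,0]>.3)&(p[:,0]<.95)&(p[:,1]>-.1)&(p[:,1]<.55)
    p=p[ok];H={}
    for x,y,z in p:
        k=(round(x*20)/20,round(y*20)/20);H.setdefault(k,[]).append(z)
    print(n,{(float(k[0]),float(k[1])):(round(float(min(v)),2),round(float(max(v)),2)) for k,v in sorted(H.items()) if len(v)>5})
E
```

```text
sleeve px 241.3764705882353 270.2705882352941 85 [[0.47222461 0.31949055 0.145     ]]
[0.47078692 0.3184749  0.14453264] 0.15124615427220944
base ((0.5239375829696655, 0.26978766918182373), (0.08367808163166046, 0.24294760823249817), 83.44808197021484) [[0.39848316 0.24208248]
 [0.63984406 0.21436131]
 [0.649392   0.29749286]
 [0.4080311  0.32521403]]
watch 341 209.83284457478007 281.7565982404692 [[0.46793112 0.39328117 0.01      ]]
[[0.60927769 0.45259278 0.02      ]
 [0.35187361 0.43015406 0.02      ]
 [0.41587433 0.13931863 0.02      ]
 [0.45593343 0.28179885 0.02      ]]
top {(0.45, 0.3): (0.1, 0.15), (0.45, 0.35): (0.1, 0.15), (0.5, 0.05): (0.1, 0.2), (0.5, 0.1): (0.1, 0.2), (0.5, 0.3): (0.11, 0.15), (0.5, 0.35): (0.14, 0.15), (0.55, 0.05): (0.16, 0.19), (0.55, 0.1): (0.11, 0.2), (0.55, 0.15): (0.18, 0.2), (0.6, 0.1): (0.19, 0.2), (0.6, 0.15): (0.19, 0.22), (0.6, 0.5): (0.45, 0.49), (0.6, 0.55): (0.45, 0.49), (0.65, 0.15): (0.2, 0.22), (0.65, 0.35): (0.39, 0.45), (0.65, 0.4): (0.1, 0.46), (0.65, 0.45): (0.43, 0.47), (0.65, 0.5): (0.44, 0.48), (0.7, 0.35): (0.4, 0.44), (0.7, 0.4): (0.1, 0.45), (0.7, 0.45): (0.43, 0.43)}
side {(0.45, 0.3): (0.1, 0.15), (0.5, 0.05): (0.1, 0.19), (0.5, 0.1): (0.1, 0.19), (0.5, 0.3): (0.1, 0.15), (0.55, 0.05): (0.1, 0.19), (0.55, 0.1): (0.1, 0.2), (0.55, 0.15): (0.18, 0.2), (0.6, 0.1): (0.19, 0.2), (0.6, 0.15): (0.19, 0.21), (0.6, 0.5): (0.45, 0.47), (0.6, 0.55): (0.45, 0.47), (0.65, 0.15): (0.2, 0.22), (0.65, 0.35): (0.39, 0.44), (0.65, 0.4): (0.1, 0.46), (0.65, 0.45): (0.43, 0.47), (0.65, 0.5): (0.44, 0.47), (0.7, 0.35): (0.18, 0.44), (0.7, 0.4): (0.1, 0.44)}
```

View pics/crop.png

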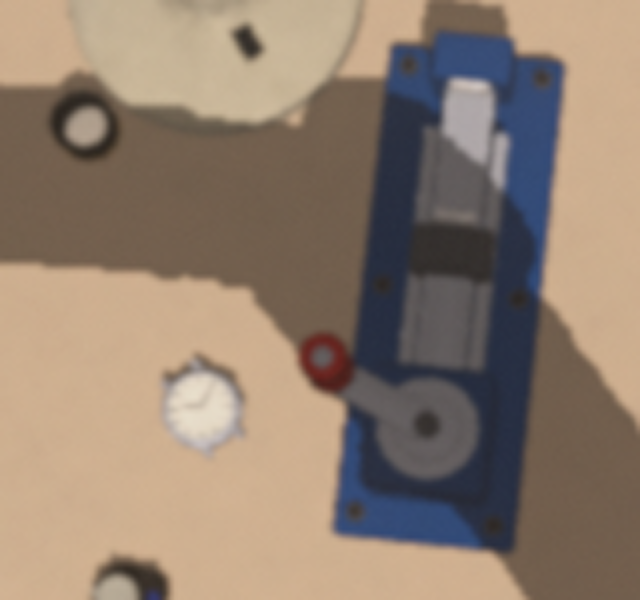

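The crop (scale 4, offset 160,180) shows the watch dial at (203,408). Its lug pairs are up-left near (180,370) and down-right near (224,442). The vice base corners are (392,44), (563,64), (334,535) and (512,551). The crank hub is at (427,425), the sleeve top at (322,357), and the moving pad edge at about (455,215).

Run:
```python
from h import *
from plant import robot
np.set_printoptions(precision=4,suppress=True)
f=dict(np.load('top0.npz'));s=dict(np.load('side0.npz'))
cp=lambda L:np.array([((x+.5)/4-.5+160,(y+.5)/4-.5+180) for x,y in L])
B=onz(f,cp([(392,44),(563,64),(334,535),(512,551)]),.012)
xa=(B[0]+B[1]-B[2]-B[3])/2;yaw=np.arctan2(xa[1],xa[0]);print('base',B[:,:2],B.mean(0),np.hypot(*xa[:2]),'yaw',np.degrees(yaw))
c=B.mean(0);R=np.array([[np.cos(yaw),-np.sin(yaw)],[np.sin(yaw),np.cos(yaw)]])
V=lambda p:(np.atleast_2d(p)[:,:2]-c[:2])@R
L=onz(f,cp([(180,370),(224,442)]),.009);d=L[0]-L[1];print('lug',L,np.degrees(np.arctan2(d[1],d[0])),np.hypot(*d[:2]))
W=onz(f,cp([(203,408)]),.012);print('watch',W)
S=onz(f,cp([(322,357)]),.145);A=onz(f,cp([(427,425)]),.093);print('sleeve',S,'axis',A,np.hypot(*(S-A)[0,:2]))
print('vice frame axis',V(A),'sleeve',V(S),'pad',V(onz(f,cp([(455,215)]),.058)),'fixed top edge',V(onz(f,cp([(468,82)]),.058)),V(W))
# side sleeve
im=s['image'][:,:,::-1];h=cv2.cvtColor(im,cv2.COLOR_BGR2HSV);m=((h[...,0]<8)|(h[...,0]>172))&(h[...,1]>140);m[:190]=0;m[245:]=0;m[:,:250]=0;m[:,280:]=0
ys,xs=np.nonzero(m);print(xs.mean(),ys.mean(),len(xs),ys.min(),ys.max());print('side sleeve mid',onz(s,[(xs.mean(),ys.mean())],.120))
# side watch? occluded by vice; lamp head
P=cloud(s);print('lamphead',P[60:100:10,170:240:15].reshape(-1,3)[::3])
Pt=cloud(f);p=Pt.reshape(-1,3);v=V(p)
# height profile along midline
for x in np.arange(-.13,.13,.01):
    k=(abs(v[:,0]-x)<.006)&(abs(v[:,1])<.008);print(round(x,2),np.round(np.median(p[k,2]),4) if k.any() else None,end=' ')
for y in (31.4,-148.6):
  for pos,ya in (((W[0,0],W[0,1],.1),np.radians(y)),((.58,.265,.15),yaw+np.pi/2),((.58,.265,.15),yaw-np.pi/2),((.472,.319,.112),yaw),((.472,.319,.112),yaw+np.pi),((.472,.319,.112),yaw+np.pi/2)):
    print(np.degrees(ya),robot.inverse_kinematics(pos,[np.pi,0,ya]))
```

```text
base [[0.6529 0.3   ]
 [0.6422 0.2134]
 [0.4052 0.3267]
 [0.3969 0.2397]] [0.5243 0.27   0.012 ] 0.24792659132998057 yaw -6.149086102805576
lug [[0.4873 0.4041 0.009 ]
 [0.4514 0.3817 0.009 ]] 32.020090252567115 0.04233269051306955
watch [[0.468  0.3919 0.012 ]]
sleeve [[0.4747 0.3217 0.145 ]] axis [[0.4501 0.2777 0.093 ]] 0.05043293023168505
vice frame axis [[-0.0746 -0.0002]] sleeve [[-0.0548  0.0462]] pad [[ 0.0313 -0.0004]] fixed top edge [[0.0975 0.0006]] [[-0.0691  0.1152]]
262.9282868525896 211.82868525896416 251 199 224
side sleeve mid [[0.4766 0.3196 0.12  ]]
lamphead [[ 0.1616 -0.5468  0.6263]
 [ 0.5503  0.7737  0.3087]
 [ 0.457   0.7084  0.3116]
 [ 0.575   0.739   0.2886]
 [ 0.482   0.6818  0.2913]
 [ 0.4158  0.7119  0.2709]
 [ 0.5196  0.6994  0.2579]]
-0.13 0.0003 -0.12 0.0107 -0.11 0.0133 -0.1 0.0716 -0.09 0.0804 -0.08 0.0878 -0.07 0.0933 -0.06 0.084 -0.05 0.0757 -0.04 0.0428 -0.03 0.0411 -0.02 0.0407 -0.01 0.0411 -0.0 0.0426 0.01 0.053 0.02 0.0548 0.03 0.054 0.04 0.0416 0.05 0.0418 0.06 0.0414 0.07 0.0413 0.08 0.0414 0.09 0.0417 0.1 0.0552 0.11 0.058 0.12 0.0578 31.4 [-
[... 186 characters left out ...]
.3795  0.959  -1.8395]
-6.149086102805576 [-0.8713  0.4533  0.2639  1.9251 -0.1626  0.7835 -0.6247]
173.85091389719443 [-0.3939  0.4729 -0.3569  1.8963  0.2214  0.8107  2.1659]
83.85091389719442 [-0.6381  0.4464 -0.0392  1.9111  0.0239  0.7846  0.7731]
-148.6 [-0.3832  0.5766 -0.5266  1.7997  0.3686  0.8642  2.6072]
83.85091389719442 [-0.5001  0.4946  0.0074  1.7209 -0.0044  0.9261  0.9725]
-96.14908610280557 [-0.9243  0.556   0.6121  1.7473 -0.3795  0.959  -1.8395]
-6.149086102805576 [-0.8713  0.4533  0.2639  1.9251 -0.1626  0.7835 -0.6247]
173.85091389719443 [-0.3939  0.4729 -0.3569  1.8963  0.2214  0.8107  2.1659]
83.85091389719442 [-0.6381  0.4464 -0.0392  1.9111  0.0239  0.7846  0.7731]
```

Run:
```python
from h import *
from plant import robot
np.set_printoptions(precision=4,suppress=True)
o=[np.pi,0,np.radians(32)];x,y=.468,.3919
robot.goto([x,y,.12],o)
robot.grip(.72,25)
robot.move_straight([x,y,.035],vel=.12)
hit=robot.move_straight([x,y,-.004],vel=.03,contact_N=3)
s=robot.sense();print(hit,s['tcp_pos'],s['wrist_force'],s['opening'],s['t'])
f=robot.grab_frame('top');cv2.imwrite('pics/pick.png',cv2.resize(f['image'][220:330,160:310,::-1],(750,550),interpolation=cv2.INTER_CUBIC))
```

```text
True [0.4679 0.3918 0.0057] [-0.7845 -0.8497  5.4948] 0.721575567938303 3.45
```

View pics/pick.png

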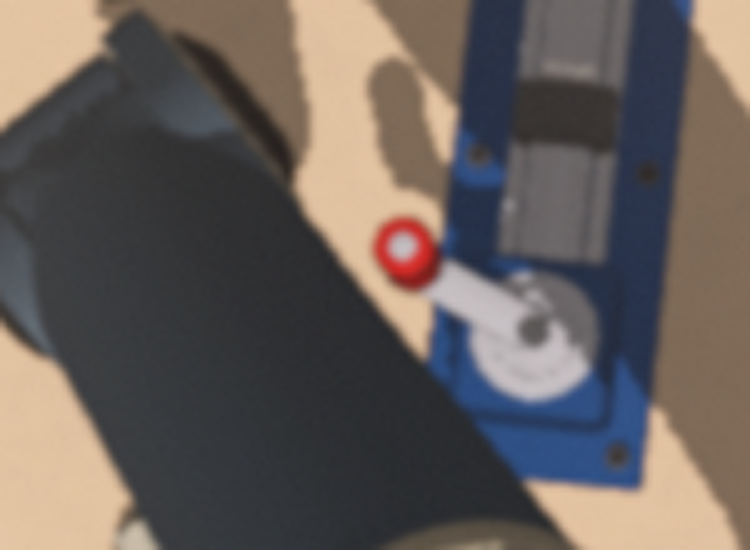

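Contact was with the bench: the TCP is 5.7 mm above it, and the sleeve and crank are undisturbed. The arm hides the watch. I'll raise slightly, grip and lift.

Run:
```python
from h import *
from plant import robot
np.set_printoptions(precision=4,suppress=True)
x,y=.468,.3919
robot.move_straight([x,y,.0105],vel=.05)
robot.grip(0,25)
s=robot.sense();print('gripped',s['opening'],s['tcp_pos'],s['wrist_force'],s['t'])
robot.move_straight([x,y,.04],vel=.05);w0=robot.sense()['wrist_force']
robot.move_straight([x,y,.16],vel=.15)
s=robot.sense();print('lifted',s['opening'],s['tcp_pos'],s['wrist_force'],s['t'])
f=robot.grab_frame('side');np.savez('side1.npz',**f)
u,v=proj(f,[x,y,.16])[0].astype(int);u,v=np.clip(u,75,565),np.clip(v,55,425)
cv2.imwrite('pics/lift.png',cv2.resize(f['image'][v-55:v+55,u-75:u+75,::-1],(750,550),interpolation=cv2.INTER_CUBIC));print(u,v)
```

```text
gripped 0.5242748284335148 [0.4679 0.3918 0.0105] [-0.5922 -0.0306  2.0841] 4.05
lifted 0.5207619496706302 [0.4674 0.3914 0.159 ] [ 0.8694 -0.1053 -1.1984] 5.7417
243 180
```

View pics/lift.png

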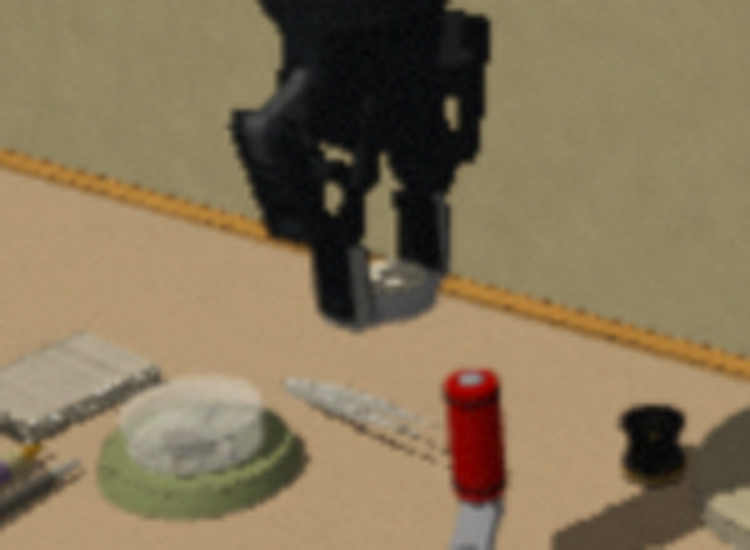

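The watch is held level between the fingers at about (400,290), dial up, and the sleeve is untouched. On to the placing.

Run:
```python
from h import *
from plant import robot
np.set_printoptions(precision=4,suppress=True)
yaw=np.radians(-6.15);c=np.array([.5243,.270]);p=c+.062*np.array([np.cos(yaw),np.sin(yaw)])
o=[np.pi,0,yaw+np.pi/2]
robot.move_straight([.468,.3919,.22],vel=.2)
robot.goto([*p,.22],o)
robot.move_straight([*p,.065],vel=.12)
hit=robot.move_straight([*p,.046],vel=.015,contact_N=2.5)
s=robot.sense();print(hit,s['tcp_pos'],s['tcp_rot'],s['wrist_force'],s['opening'],s['t'])
for n in('top','side'):
    f=robot.grab_frame(n);np.savez(n+'2.npz',**f)
    u,v=proj(f,[*p,.06])[0].astype(int);q=f['image'][v-50:v+50,u-65:u+65,::-1]
    if n=='top':a=q
cv2.imwrite('pics/place.png',cv2.resize(np.vstack([a,q]),(390*2-0,600)) if 0 else cv2.resize(np.hstack([a,q]),(800,308),interpolation=cv2.INTER_CUBIC))
```

```text
True [0.5859 0.2633 0.0515] [-3.1411  0.0003  1.4635] [-0.2161  0.3712  4.6376] 0.5204146848828172 9.6
```

View pics/place.png

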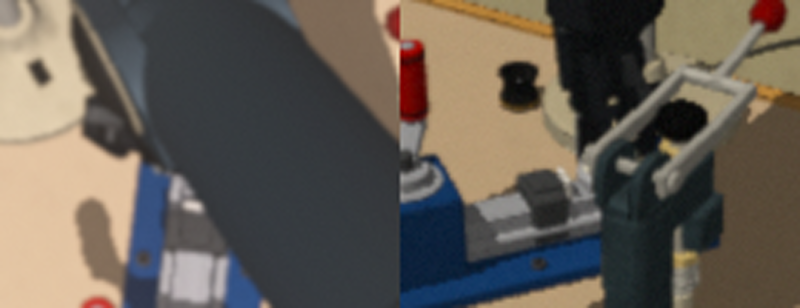

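Contact came at z 0.0515, against an expected 0.0505, so the case is on the slideway. The view is mostly blocked by the arm and the press. I'll release, back off and check from above.

Run:
```python
from h import *
from plant import robot
np.set_printoptions(precision=4,suppress=True)
p=robot.sense()['tcp_pos']
robot.grip(.75)
robot.sleep(.2)
robot.move_straight([p[0],p[1],.22],vel=.12)
robot.goto([.46,.40,.25],[np.pi,0,np.radians(83.85)])
s=robot.sense();print(s['t'],s['wrist_force'])
f=robot.grab_frame('top');np.savez('top3.npz',**f)
cv2.imwrite('pics/placed.png',cv2.resize(f['image'][180:300,230:310,::-1],(400,600),interpolation=cv2.INTER_CUBIC))
```

```text
12.5583 [-0.693  -0.5158 -0.2381]
```

View pics/placed.png

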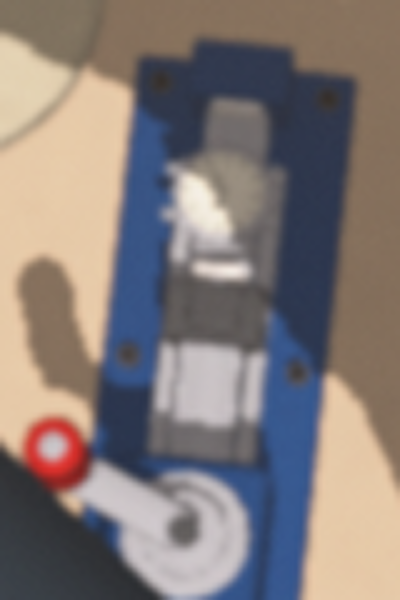

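```bash
cat >> h.py <<'E'
A=np.array([.450,.2777]); O=[np.pi,0,np.radians(83.85)]; Z=.112
def pt(th,r=.05,z=Z,a=A): return [a[0]+r*np.cos(th),a[1]+r*np.sin(th),z]
E
python3 - <<'E'
from h import *
from plant import robot
np.set_printoptions(precision=4,suppress=True)
f=dict(np.load('top3.npz'));yaw=np.radians(-6.15);c=np.array([.5243,.270]);R=np.array([[np.cos(yaw),-np.sin(yaw)],[np.sin(yaw),np.cos(yaw)]])
print('watch in vice',(onz(f,[(274.2-.4,220-.4)],.052)[:,:2]-c)@R)
print([robot.inverse_kinematics(pt(t),O) is not None for t in np.arange(1,-4.2,-.4)])
S=[.4755,.3205]
robot.goto([*S,.22],O)
robot.grip(.8)
robot.move_straight([*S,Z],vel=.12)
w0=robot.sense()['wrist_force'];robot.grip(0,60)
s=robot.sense();print(s['tcp_pos'],s['opening'],s['wrist_force']-w0,w0,s['t'])
E
```

```text
watch in vice [[0.0597 0.0021]]
[True, True, True, True, True, True, True, True, True, True, True, True, True]
[0.4757 0.3202 0.1126] 0.24106259953377338 [-1.6747 -0.939   5.6213] [ 0.3523 -1.0567 -0.0744] 14.8167
```

```bash
cat > crank.py <<'E'
from h import *
from plant import robot
import sys,json,os
np.set_printoptions(precision=2,suppress=True)
def run(n,dth,vel,ftmax):
    st=json.load(open('st.json')) if os.path.exists('st.json') else None
    if not st:
        p=robot.sense()['tcp_pos'];d=p[:2]-A;st=dict(th=float(np.arctan2(d[1],d[0])),th0=float(np.arctan2(d[1],d[0])),a=list(A),r=.05)
    for i in range(n):
        st['th']-=dth
        hit=robot.move_straight(pt(st['th'],st['r'],Z,st['a']),vel=vel)
        s=robot.sense();w=s['wrist_force'];e=np.array([np.cos(st['th']),np.sin(st['th'])]);t=np.array([e[1],-e[0]])
        ft=-w[:2]@t;fr=w[:2]@e;d=s['tcp_pos'][:2]-A
        print(f"turn {st['th0']-st['th']:.2f} act {np.degrees(np.arctan2(d[1],d[0])):.0f} r {np.hypot(*d)*1e3:.1f} ft {ft:.1f} fr {fr:.1f} fz {w[2]:.1f} op {s['opening']:.2f} t {s['t']:.2f}")
        # relieve radial load: shift assumed centre
        if abs(fr)>5: st['a']=list(np.array(st['a'])+np.sign(fr)*.0003*e)
        if ft>ftmax or abs(fr)>40: print('STOP');break
    json.dump(st,open('st.json','w'))
if __name__=='__main__': run(int(sys.argv[1]),*map(float,sys.argv[2:5]))
E
python3 crank.py 8 .12 .05 25
```

```text
turn 0.12 act 55 r 49.9 ft 5.0 fr -3.2 fz 7.3 op 0.24 t 15.09
turn 0.24 act 49 r 50.0 ft 5.0 fr -2.5 fz 6.8 op 0.24 t 15.36
turn 0.36 act 42 r 50.2 ft 6.6 fr -2.3 fz 6.8 op 0.24 t 15.62
turn 0.48 act 36 r 50.3 ft 6.8 fr -1.7 fz 4.6 op 0.24 t 15.89
turn 0.60 act 29 r 50.5 ft 7.4 fr -1.3 fz 4.4 op 0.24 t 16.16
turn 0.72 act 22 r 50.7 ft 6.8 fr 0.7 fz 1.8 op 0.24 t 16.43
turn 0.84 act 16 r 50.8 ft 7.7 fr 1.0 fz 0.4 op 0.24 t 16.69
turn 0.96 act 9 r 51.0 ft 6.8 fr 1.0 fz -0.9 op 0.24 t 16.96
```

```bash
python3 crank.py 17 .12 .05 10.5
```

```text
turn 1.08 act 2 r 51.1 ft 7.6 fr 1.6 fz -1.3 op 0.24 t 17.23
turn 1.20 act -5 r 51.2 ft 7.7 fr 2.8 fz -1.5 op 0.24 t 17.49
turn 1.32 act -13 r 51.3 ft 6.5 fr 2.6 fz -2.4 op 0.24 t 17.76
turn 1.44 act -20 r 51.4 ft 6.9 fr 3.0 fz -3.1 op 0.24 t 18.02
turn 1.56 act -27 r 51.5 ft 6.9 fr 2.6 fz -3.0 op 0.24 t 18.29
turn 1.68 act -34 r 51.6 ft 5.8 fr 3.2 fz -3.0 op 0.24 t 18.56
turn 1.80 act -40 r 51.6 ft 7.0 fr 4.1 fz -3.5 op 0.24 t 18.82
turn 1.92 act -47 r 51.6 ft 6.6 fr 3.1 fz -2.1 op 0.24 t 19.09
turn 2.04 act -54 r 51.6 ft 6.9 fr 3.1 fz -2.3 op 0.24 t 19.36
turn 2.16 act -61 r 51.5 ft 6.1 fr 3.0 fz -1.6 op 0.24 t 19.62
turn 2.28 act -68 r 51.4 ft 6.8 fr 3.2 fz -1.8 op 0.24 t 19.89
turn 2.40 act -75 r 51.3 ft 6.1 fr 2.5 fz -1.6 op 0.24 t 20.16
turn 2.52 act -82 r 51.2 ft 6.6 fr 3.1 fz -0.5 op 0.24 t 20.43
turn 2.64 act -89 r 51.1 ft 7.2 fr 3.7 fz 0.5 op 0.24 t 20.69
turn 2.76 act -95 r 50.9 ft 6.7 fr 2.5 fz 0.2 op 0.24 t 20.96
turn 2.88 act -102 r 50.7 ft 7.1 fr 2.4 fz 1.5 op 0.24 t 21.23
turn 3.00 act -109 r 50.6 ft 7.2 fr 2.5 fz 2.6 op 0.24 t 21.49
```

```bash
python3 crank.py 16 .06 .04 9.0
```

```text
turn 3.06 act -112 r 50.5 ft 7.6 fr 2.9 fz 2.5 op 0.24 t 21.74
turn 3.12 act -116 r 50.4 ft 8.1 fr 1.4 fz 3.1 op 0.24 t 21.99
turn 3.18 act -119 r 50.3 ft 8.5 fr 2.4 fz 3.1 op 0.24 t 22.24
turn 3.24 act -123 r 50.2 ft 8.5 fr 2.2 fz 3.6 op 0.24 t 22.49
turn 3.30 act -126 r 50.1 ft 7.7 fr 0.4 fz 3.8 op 0.24 t 22.74
turn 3.36 act -130 r 50.0 ft 8.1 fr 2.1 fz 4.1 op 0.24 t 22.99
turn 3.42 act -133 r 49.9 ft 8.7 fr 1.7 fz 4.6 op 0.24 t 23.24
turn 3.48 act -136 r 49.8 ft 8.4 fr 1.6 fz 5.4 op 0.25 t 23.49
turn 3.54 act -140 r 49.7 ft 9.2 fr 1.0 fz 5.0 op 0.24 t 23.74
STOP
```

```bash
python3 crank.py 8 .06 .04 10.3
```

```text
turn 3.60 act -143 r 49.6 ft 9.5 fr 0.9 fz 5.5 op 0.24 t 23.99
turn 3.66 act -146 r 49.5 ft 10.1 fr 1.3 fz 6.1 op 0.24 t 24.24
turn 3.72 act -149 r 49.5 ft 10.1 fr 1.2 fz 6.1 op 0.24 t 24.49
turn 3.78 act -153 r 49.4 ft 10.7 fr 0.6 fz 6.7 op 0.24 t 24.74
STOP
```

Run:
```python
from h import *
from plant import robot
f=robot.grab_frame('top');np.savez('top4.npz',**f)
s=robot.sense();print(s['wrist_force'],s['t'])
cv2.imwrite('pics/clamp.png',cv2.resize(f['image'][180:300,230:310,::-1],(400,600),interpolation=cv2.INTER_CUBIC))
```

```text
[  4.26337263 -10.47484128   7.64949297] 24.7917
```

View pics/clamp.png

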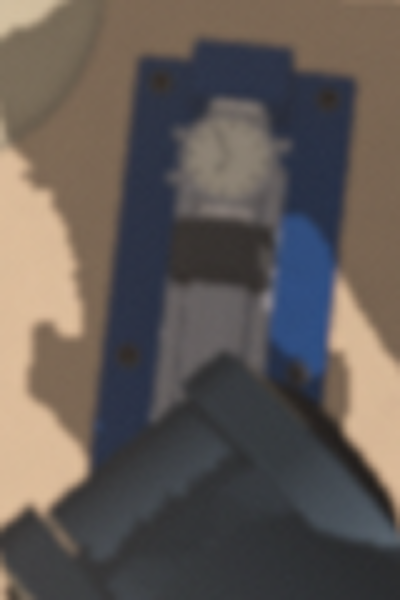

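The crop shows the case dial up at (229,157), lugs to the sides, close to the fixed jaw (edge about y=110), with the pad edge at about y=212. I'll measure pad travel against crank turn to estimate the spring compression.

Run:
```python
from h import *
np.set_printoptions(precision=4,suppress=True)
yaw=np.radians(-6.15);c=np.array([.5243,.270]);R=np.array([[np.cos(yaw),-np.sin(yaw)],[np.sin(yaw),np.cos(yaw)]])
f=dict(np.load('top4.npz'));print('watch',(onz(f,[(230+229.5/5-.5,180+157.5/5-.5)],.052)[:,:2]-c)@R)
xs=np.arange(-.02,.125,.001)
for n in '034':
    f=dict(np.load(f'top{n}.npz'));g=cv2.cvtColor(f['image'],cv2.COLOR_RGB2GRAY).astype(np.float32);acc=[]
    for y in np.arange(-.006,.0061,.002):
        X=np.c_[np.c_[xs,0*xs+y]@R.T+c,0*xs+.056];q=proj(f,X).astype(np.float32)
        acc.append(cv2.remap(g,q[:,0],q[:,1],cv2.INTER_LINEAR)[:,0] if 0 else cv2.remap(g,q[None,:,0].copy(),q[None,:,1].copy(),cv2.INTER_LINEAR)[0])
    a=np.mean(acc,0);d=np.gradient(cv2.GaussianBlur(a[None],(5,1),0)[0])
    pk=[(round(xs[i]*1e3,0)+0.5*(d[i-1]-d[i+1])/(d[i-1]-2*d[i]+d[i+1]),round(float(d[i]),1)) for i in range(2,len(d)-2) if abs(d[i])>2.5 and abs(d[i])>=abs(d[i-1]) and abs(d[i])>abs(d[i+1])]
    print(n,[(round(float(p),1),v) for p,v in pk])
```

```text
watch [[0.0771 0.0009]]
0 [(1.8, -8.0), (27.9, 10.4), (34.3, -3.6), (63.4, 7.3), (94.2, 4.9), (99.7, -21.8), (122.0, 3.8)]
3 [(1.9, -19.4), (28.1, 24.9), (34.1, -21.4), (39.3, 10.1), (45.4, 4.9), (55.6, -7.1), (61.7, -3.9), (77.4, -4.8), (99.4, -12.6), (121.8, 9.2)]
4 [(-3.3, 4.1), (25.8, -8.8), (51.8, 12.2), (61.4, 3.7), (90.4, -3.8), (99.5, -11.3), (121.8, 8.4)]
```

```bash
python3 crank.py 3 .03 .03 12.6
python3 - <<'E'
from plant import robot
robot.sleep(.3);s=robot.sense();print(s['wrist_force'],s['tcp_pos'],s['t'])
E
```

```text
turn 3.81 act -154 r 49.3 ft 10.5 fr -0.0 fz 7.0 op 0.24 t 25.04
turn 3.84 act -156 r 49.3 ft 12.5 fr 1.0 fz 7.6 op 0.24 t 25.29
turn 3.87 act -157 r 49.3 ft 12.9 fr 0.4 fz 8.8 op 0.24 t 25.54
STOP
[  3.61409653 -11.41923454   7.67315092] [0.4045692  0.25857969 0.11253855] 25.8417
```

Push is now about 4 N above free running. I'll ease the hand to where it stands, release, lift and check.

Run:
```python
from h import *
from plant import robot
np.set_printoptions(precision=4,suppress=True)
p=robot.sense()['tcp_pos']
robot.move_straight([p[0],p[1],Z],vel=.02);s=robot.sense();print(p,s['tcp_pos'],s['wrist_force'])
robot.grip(.7);robot.sleep(.2);print(robot.sense()['tcp_pos'])
p=robot.sense()['tcp_pos'];robot.move_straight([p[0],p[1],.24],vel=.12)
robot.goto([.40,.48,.28],O)
s=robot.sense();print(s['t'],s['wrist_force'])
f=robot.grab_frame('top');np.savez('top5.npz',**f)
cv2.imwrite('pics/final.png',cv2.resize(f['image'][180:330,160:320,::-1],(640,600),interpolation=cv2.INTER_CUBIC))
im=f['image'][:,:,::-1];hsv=cv2.cvtColor(im,cv2.COLOR_BGR2HSV)
m=((hsv[...,0]<8)|(hsv[...,0]>172))&(hsv[...,1]>140); m[:260]=0;m[320:]=0;m[:,:240]=0;m[:,300:]=0
ys,xs=np.nonzero(m);print(len(xs),onz(f,[(xs.mean(),ys.mean())],.145) if len(xs) else 0)
```

```text
[0.4046 0.2586 0.1125] [0.4048 0.2582 0.1126] [-1.578  -2.5105  5.4381]
[0.4045 0.2586 0.112 ]
29.0167 [-0.8274 -0.408   0.5301]
91 [[0.4032 0.2588 0.145 ]]
```

View pics/final.png

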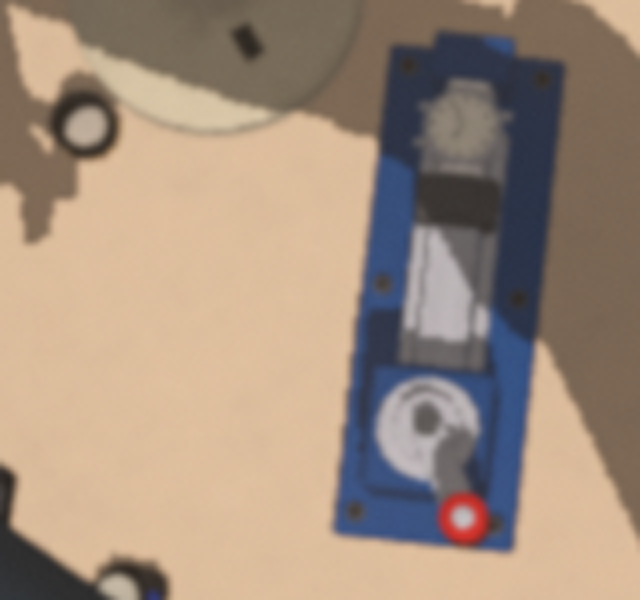

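The case is at (462,122), dial up, lugs to the sides and held against the fixed jaw. The sleeve at (463,518) is where I let go of it. The loupe and oil stand have not moved. Handing in.

```bash
python3 -c "
from plant import robot
robot.close_job();print(robot.sense()['t'])"
```

```text
the job is handed in; nothing more can be done
the job is handed in; nothing more can be done
```

The watch case is clamped in the blue vice, glass up with its lugs to the sides. The gripper is clear of everything and the job was handed in at about 29 s.

**Placing:** I took the case across its lug tips and lowered it until it touched the slideway. After I let go, the camera put it at about x 60 mm, y 2 mm in the vice frame.

**Cranking:** I held the sleeve and turned it clockwise about 3.8 rad. The push rose from about 8.2 N running free to about 12–13 N, so roughly 4 N more.

**Last checks:**
- The case is against the fixed jaw at about x 75–77 mm and y 1 mm.
- The sleeve stayed where I let go of it.
- In the last picture the loupe and the visible part of the oil stand look unmoved. The tub was outside that picture, but the arm never worked near it.

**Uncertain:** I could only estimate the squeeze, at about 30–50 N. The rise in force pointed to the upper end, while the camera measurement of how far the jaw had travelled pointed lower. Both are within the 15–70 N limits.

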